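# Press the flower's petals down in order

## Robot

A 6-joint arm with a two-finger parallel gripper is mounted at the origin on the work surface. World frame = base frame: x ahead of the robot, y to its left, z up, the work surface at z = 0. Lengths are in mm, angles in degrees, forces in N, time in s.
With the tool pointing down it reaches from about 300 to 850 mm from the base axis. Payload 4.2 kg.
Tool frame: the origin (TCP) lies at the very end of the fingers, on their centre line; the grasp point (between the pads) lies 19 mm behind it; z points along the fingers, y is the line along which they close (so a half turn about z gives the same grasp; the last joint's range is limited). The gripper opens to 91 mm and grips with 3 to 60 N. Pads are 32 mm wide; open, the fingers measure 118 mm over their backs; the gripper's body (76 mm by 178 mm) begins 60 mm behind the grasp point.
Start: joints at [65.776, 18.312, 89.639, -0, 72.044, -1.146], TCP at [225.401, 528.997, 213.976] pointing down, gripper open.
Joint ranges: [-177.97, 177.97], [-48.28, 115.42], [12.27, 149.76], [-77.06, 257.06], [2.81, 150.46], [-146.56, 146.56]. Speed limits (degrees/s): [147.25, 147.25, 180, 180, 180, 180].

## Interface

Orientations are given as [roll, pitch, yaw] about the fixed x, y, z axes, in that order (R = Rz(yaw) Ry(pitch) Rx(roll)).
In Python, from workcell import env gives the robot as it stands.
- The arm moves only by the shell command python3 -m pendant 'ROWS' [FORCE]. ROWS is a JSON object of lists of equal length, an entry for each row: "translation": the shift along the tool's x, y, z in mm, a list of three; "roll": the turn about the tool's z in rad; "hand": the closure in counts, from 0 (fully open) to 255 (shut). In form: {"translation": [[dx, dy, dz], ...], "roll": [roll, ...], "hand": [hand, ...]}. A call has exactly 8 rows; each row shifts and turns the commanded pose from where the row before left it, along the tool's axes as they then stand; what a row does not reach is not made up. A row lasts 1/12 s, in which the tool goes at most 41.7 mm and 7.16 degrees, less where a joint would pass 70% of its speed; a pose out of reach is approached as far as the arm can. A call with a gripper value outside its range is refused whole. The fingers move at their own pace and stop on an object; FORCE is the grip in N (left out, the last holds). Time passes only in rows, so rows that do not move let the fingers close, or fill a call up. It gives the time, the measured TCP pose, the force, the opening and the grip force at its end, in the units of the state.
- env.state(): the state, without advancing time (a new reading comes with each control period).
- env.grab_frame(name): name is "scene" or "side" or "wrist"; returns a dict with "frame" (400x640x3 uint8, red, green, blue), "z_map" (400x640 float32, mm along the optical axis (not along the pixel's ray), 0 where there is no reading), "fx", "fy", "cx", "cy" (pixels), "pose" (4x4, takes a point from camera to world coordinates). Camera axes: x right, y down, z forward; pixel columns grow to the right and rows downward; lengths in mm; the calibration is good to about 2 mm. The wrist camera is an equidistant fisheye: a pixel r from the principal point sees the ray r / f radians off the axis. A picture is of the moment at which its call begins.
- env.job_done(): hands the job in; it is judged then, once.
Trained networks look in a picture, given as the dict that the camera call returned (one of the last four; its "shot" number tells which), for a name from the list of things; names that differ only in an ending like _2 or _b are one class to them, and where a whole thing is asked for, a point or a joint stands for the part that bears it (a point fixed in the world has none). Each returns a list of dicts, best first, with "score" (0 to 1); they miss things now and then, are a little off and sometimes report something else, mostly with a low value. They report only what shows in the picture. A call takes as long as a camera call.
- env.recognise(picture, label): "rect" ([centre column, centre row, width, height] in pixels, round what is visible of it).
- env.regions_of(picture, label): "pixels" (400x640 bool, what is visible of it) and "rect" ([centre column, centre row, width, height] in pixels, round what is visible of it).
The state is a dict: "time_s": time; "qpos": joint angles; "qvel": joint speeds; "effort": joint torques, N m; "ee_pos": TCP position; "ee_rot": TCP orientation; "force": force on the tool from outside, world axes, zero at the start; "torque": the same for the moment, N m; "gripper_width": finger opening in mm; "gripper_force": force on a finger pad.
Only numpy, scipy, OpenCV 4.12 (cv2) and the standard library are available. Lean on these libraries where they do the work, as an engineer would, in place of code of your own. Each camera call takes 0.05 s, during which the arm holds its last target. There are 200 camera calls.

## Task

This wooden flower is being assembled: with the fingertips, gently press its raised petals down their pegs until each is flush with the slice in the middle, first the one with the yellow dot, then blue, then red. Leave the green-dotted petal standing up as it is, its turn comes tomorrow, and do not lift or shift any of the loose things round about.

Things in the scene. Friction and masses are not known exactly. Their poses are not given: they have to be found in the camera images.
- middle_top (a point): the middle of the top face of the flower's middle slice (60 mm across, plain wood, fixed; its top is 44 mm above the table). It stands at the middle of a round plywood backing board, 220 mm across and 20 mm thick, fixed on the table. Five petal slices stand round it on pegs, their centres 72 mm from this point and about 85 mm apart; which colour is where changes. One of them is plain and is already down, its top level with this one: it needs nothing.
- yellow_top (a point): centre of the top face of the petal with the yellow dot (dot 36 mm across). The petal is a round branch slice 52 mm across and 18 mm thick on a wooden peg, level, and can only slide straight up and down. It starts 9 to 12 mm higher than the middle slice.
- petal_yellow (a joint): how far the yellow petal has been pushed down its peg, in m: 0 to 0.003 at the start, 0.012 when its top is flush with the middle slice; it stops at 0.014, 2 mm below flush, on a rubber washer. It resists with a steady 4 N or so all the way and stays where it is left; peg and washer together give about 1 mm for every 5 N pressed (4 mm at most) and spring back when let go; more than 35 N would bruise it.
- seat_yellow: the peg of the yellow petal, upright, with its rubber washer on the board; the origin is at the peg's foot on the board's top face, straight below the petal's centre.
- blue_top (a point): centre of the top face of the petal with the blue dot (dot 36 mm across). The petal is a round branch slice 52 mm across and 18 mm thick on a wooden peg, level, and can only slide straight up and down. It starts 9 to 12 mm higher than the middle slice.
- petal_blue (a joint): how far the blue petal has been pushed down its peg, in m: 0 to 0.003 at the start, 0.012 when its top is flush with the middle slice; it stops at 0.014, 2 mm below flush, on a rubber washer. It resists with a steady 4 N or so all the way and stays where it is left; peg and washer together give about 1 mm for every 5 N pressed (4 mm at most) and spring back when let go; more than 35 N would bruise it.
- seat_blue: the peg of the blue petal, upright, with its rubber washer on the board; the origin is at the peg's foot on the board's top face, straight below the petal's centre.
- red_top (a point): centre of the top face of the petal with the red dot (dot 36 mm across). The petal is a round branch slice 52 mm across and 18 mm thick on a wooden peg, level, and can only slide straight up and down. It starts 9 to 12 mm higher than the middle slice.
- petal_red (a joint): how far the red petal has been pushed down its peg, in m: 0 to 0.003 at the start, 0.012 when its top is flush with the middle slice; it stops at 0.014, 2 mm below flush, on a rubber washer. It resists with a steady 4 N or so all the way and stays where it is left; peg and washer together give about 1 mm for every 5 N pressed (4 mm at most) and spring back when let go; more than 35 N would bruise it.
- seat_red: the peg of the red petal, upright, with its rubber washer on the board; the origin is at the peg's foot on the board's top face, straight below the petal's centre.
- green_top (a point): centre of the top face of the petal with the green dot (dot 36 mm across). The petal is a round branch slice 52 mm across and 18 mm thick on a wooden peg, level, and can only slide straight up and down. It starts 9 to 12 mm higher than the middle slice.
- petal_green (a joint): how far the green petal has been pushed down its peg, in m: 0 to 0.003 at the start, 0.012 when its top is flush with the middle slice; it stops at 0.014, 2 mm below flush, on a rubber washer. It resists with a steady 4 N or so all the way and stays where it is left; peg and washer together give about 1 mm for every 5 N pressed (4 mm at most) and spring back when let go; more than 35 N would bruise it.
- seat_green: the peg of the green petal, upright, with its rubber washer on the board; the origin is at the peg's foot on the board's top face, straight below the petal's centre.
- slice_a: a loose branch slice 58 across and 18 thick (mm), loose; its origin is on its underside. Only in the way: leave it alone.
- slice_b: a loose branch slice 48 across and 22 thick (mm), loose; its origin is on its underside. Only in the way: leave it alone.
- glue: a white glue bottle with an orange cap, 52 across and 130 tall (mm), loose; its origin is on its underside. Only in the way: leave it alone.
- spray: a blue and white spray can, 52 across and 190 tall (mm), loose; its origin is on its underside. Only in the way: leave it alone.
- paint: a small paint jar, 60 across and 70 tall (mm), loose; its origin is on its underside. Only in the way: leave it alone.
- sander: a cork sanding block 100 x 60 x 35 tall (mm), loose; its origin is on its underside. Only in the way: leave it alone.
- driver: a screwdriver lying down, about 200 mm long, loose. Only in the way: leave it alone.

How it is judged:
By the outcome, as a careful person would: the job done as asked, in the order asked, and still so for the second after the job is handed in, with the robot touching nothing.
It also fails if it takes over 40 s, if anything falls off the work surface, if the arm or the gripper's body presses on something with over 40 N, if the wrist force passes 120 N, or if a joint passes its speed limit or range.

## Working session

There is one attempt and no reset: what is moved stays moved. The work goes in short steps, Python scripts to look and compute and a shell command to move; the robot and the scene stay as the last step left them, time stands still between calls to the robot, and variables do not carry over. Pictures are saved under pics/ and viewed, at most 10 in all, crops included, and the job is handed in when it is done.

```bash
mkdir -p pics; ls; cat > h.py <<'E'
import numpy as np, cv2
from workcell import env
def pts(p, mask):
    v,u=np.nonzero(mask & (p["z_map"]>0)); z=p["z_map"][v,u]
    c=np.c_[(u-p["cx"])/p["fx"]*z,(v-p["cy"])/p["fy"]*z,z,np.ones(len(z))]
    return (c@np.array(p["pose"]).T)[:,:3]
E
python3 - <<'E'
from h import *
s=env.state(); print({k:np.round(v,3).tolist() for k,v in s.items()})
for n in ("scene","side"):
    p=env.grab_frame(n); cv2.imwrite(f"pics/{n}0.png",p["frame"][:,:,::-1])
    print(n,np.round(p["pose"],2).tolist(),p["fx"])
    for l in ["yellow_top","blue_top","red_top","green_top","slice_a","glue","spray","paint","sander","driver"]:
        for r in env.regions_of(p,l)[:2]:
            q=pts(p,r["pixels"])
            if len(q): print(l,round(r["score"],2),np.round(r["rect"]),len(q),np.round(np.median(q,0),1),np.round(np.percentile(q,2,axis=0)),np.round(np.percentile(q,98,axis=0)))
E
```

```text
pics
{'time_s': 0.0, 'qpos': [65.776, 18.352, 89.708, -0.0, 72.042, -1.148], 'qvel': [0.003, 0.015, 0.058, 0.056, 0.086, 0.049], 'effort': [0.002, -41.247, -23.198, 0.073, 0.046, -0.0], 'ee_pos': [225.186, 528.522, 213.105], 'ee_rot': [-179.898, -0.002, 156.924], 'force': [0.012, -0.623, 0.817], 'torque': [-0.004, -0.059, 0.024], 'gripper_force': 0.0, 'gripper_width': 91.012}
scene [[-0.78, 0.39, -0.49, 1128.24], [0.63, 0.48, -0.61, 692.32], [-0.0, -0.78, -0.62, 801.54], [0.0, 0.0, 0.0, 1.0]] 452.1859188844328
yellow_top 0.75 [326. 222.  22.  19.] 297 [596.2  32.8  54.5] [570.   5.  40.] [618.  52.  58.]
blue_top 0.88 [380. 226.  19.  24.] 349 [500.2 125.3  54. ] [471.  80.  21.] [520. 146.  58.]
blue_top 0.24 [330. 290.  26.  48.] 963 [742.8 229.   82.5] [706. 199.   3.] [760. 244. 132.]
red_top 0.78 [354. 210.  19.  16.] 285 [515.   43.2  55.1] [488.  16.  40.] [534.  63.  59.]
red_top 0.52 [380. 225.  22.  18.] 317 [500.6 125.3  54.1] [472.  97.  38.] [520. 145.  58.]
green_top 0.66 [369. 246.  22.  21.] 357 [573.8 165.8  54.8] [547. 139.  39.] [594. 186.  58.]
slice_a 0.77 [410. 
[... 1483 characters left out ...]
.9  53.9] [489.  10.  37.] [536.  54.  58.]
glue 0.96 [356. 133.  20.  40.] 538 [733.2 200.3  68.8] [712. 188.   6.] [760. 222. 130.]
spray 0.72 [353. 300.  24.  66.] 1515 [ 582.6 -408.   135.5] [ 562. -416.   10.] [ 610. -371.  192.]
spray 0.3 [306. 157.  17.  16.] 242 [571.8 150.   52.3] [548. 132.  19.] [597. 180.  59.]
paint 0.89 [244. 114.  18.  32.] 443 [408.2 398.5  44.4] [380. 385.   1.] [435. 441.  72.]
sander 0.58 [266. 345.  51.  35.] 1494 [ 387.4 -425.5   34. ] [ 336. -461.    1.] [ 436. -380.   38.]
sander 0.5 [355. 132.  18.  40.] 540 [733.3 200.2  67.2] [712. 188.   4.] [761. 222. 130.]
driver 0.64 [304. 116.  48.   8.] 226 [563.1 396.8  19.3] [517. 387.   4.] [659. 413.  28.]
```

```bash
python3 - <<'E'
from h import *
a=cv2.imread("pics/scene0.png")[170:320,270:470]; b=cv2.imread("pics/side0.png")[110:260,220:420]
cv2.imwrite("pics/crop0.png",cv2.resize(np.vstack([a,b]),None,fx=2,fy=2)[:600] if 0 else cv2.resize(np.hstack([a,b]),None,fx=2,fy=2,interpolation=cv2.INTER_CUBIC))
for n in ("scene","side"):
    p=env.grab_frame(n); q=pts(p,np.ones((400,640),bool))
    rgb=p["frame"][p["z_map"]>0]
    for c in [(596,28),(500,120),(513,38),(574,160),(625,100),(555,95)]:
        d=np.hypot(*(q[:,:2]-c).T); m=(d<36)&(q[:,2]>36)
        z0=np.percentile(q[m,2],70); t=m&(abs(q[:,2]-z0)<5)
        (x,y),r=cv2.minEnclosingCircle(q[t][:,:2].astype(np.float32))
        m2=t&(np.hypot(q[:,0]-x,q[:,1]-y)<15)
        print(n,c,"circle",round(x,1),round(y,1),round(r,1),"z",np.round(np.median(q[m2,2]),2),m2.sum(),"rgb",np.median(rgb[m2],0),)
E
```

```text
scene (596, 28) circle 591.1 27.6 27.8 z 55.87 71 rgb [193. 162.  63.]
scene (500, 120) circle 494.6 121.0 27.4 z 55.17 72 rgb [ 51.  84. 168.]
scene (513, 38) circle 509.0 37.8 26.4 z 56.29 69 rgb [165.  49.  45.]
scene (574, 160) circle 568.8 160.0 27.1 z 55.94 88 rgb [ 61. 134.  77.]
scene (625, 100) circle 631.2 101.3 26.9 z 45.76 86 rgb [164. 136. 100.]
scene (555, 95) circle 559.6 90.3 31.7 z 45.44 79 rgb [164. 136.  99.]
side (596, 28) circle 596.0 22.9 28.3 z 53.75 65 rgb [235. 198.   0.]
side (500, 120) circle 500.5 117.1 28.7 z 53.66 52 rgb [ 45.5 110.  223. ]
side (513, 38) circle 512.1 33.5 26.4 z 55.15 61 rgb [225.  42.  37.]
side (574, 160) circle 570.7 157.1 27.4 z 54.38 53 rgb [ 49. 168.  80.]
side (625, 100) circle 624.3 96.7 34.0 z 44.73 56 rgb [206.  162.  105.5]
side (555, 95) circle 554.8 94.5 35.6 z 44.87 59 rgb [210. 166. 107.]
```

View pics/crop0.png

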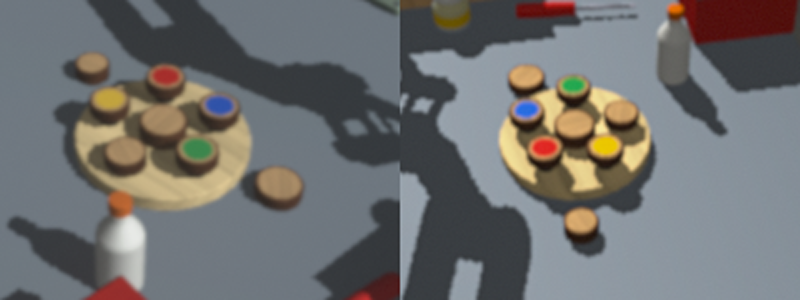

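The crops show yellow, red, blue and green on clear, well-separated petals (scene crop: yellow 108,100; red 165,77; blue 220,107; green 198,150). The positions fit a 72 mm pentagon around about (560, 87.5). I'll close the fingers and travel to yellow.

```bash
python3 -m pendant '{"translation":[[-33,-20,0],[-33,-20,0],[-33,-20,0],[-33,-20,0],[-33,-20,0],[-33,-20,0],[-33,-20,0],[-33,-20,0]],"roll":[0,0,0,0,0,0,0,0],"hand":[255,255,255,255,255,255,255,255]}' 10
python3 -m pendant '{"translation":[[-33,-20,0],[-33,-20,0],[-33,-20,0],[-33,-20,0],[-33,-20,0],[-33,-20,0],[-33,-20,20],[0,0,20]],"roll":[0,0,0,0,0,0,0,0],"hand":[255,255,255,255,255,255,255,255]}' 10
cat >> h.py <<'E'
def delta(x,y,z):
    from scipy.spatial.transform import Rotation as R
    s=env.state(); return np.round(R.from_euler("xyz",s["ee_rot"],degrees=True).inv().apply(np.array([x,y,z])-s["ee_pos"]),1)
def wpts(p):
    v,u=np.indices((400,640)); a=(u-p["cx"])/p["fx"]; b=(v-p["cy"])/p["fy"]; r=np.hypot(a,b)+1e-9
    z=p["z_map"]; k=np.tan(np.minimum(r,1.4))/r*z
    c=np.stack([a*k,b*k,z,np.ones_like(z)],-1); return (c@np.array(p["pose"]).T)[...,:3], (z>0)&(r<1.3)
E
cat > look.py <<'E'
from h import *
import sys
p=env.grab_frame("wrist"); cv2.imwrite(f"pics/{sys.argv[1]}.png",p["frame"][:,:,::-1])
q,ok=wpts(p)
for l in ["yellow","blue","red","green"]:
    for r in env.regions_of(p,l+"_top")[:1]:
        m=r["pixels"]&ok; w=q[m]
        if len(w)<20: continue
        z0=np.percentile(w[:,2],60); w=w[abs(w[:,2]-z0)<4]
        (x,y),rad=cv2.minEnclosingCircle(w[:,:2].astype(np.float32))
        print(l,round(r["score"],2),np.round(r["rect"]),len(w),np.round([x,y,rad],1),"z",np.round(np.median(w[:,2]),2),np.median(p["frame"][m],0))
m=ok&(np.hypot(q[...,0]-559.8,q[...,1]-87.5)<18)&(abs(q[...,2]-44)<6); print("middle z",m.sum(),np.median(q[m][:,2]) if m.any() else None)
s=env.state(); print(s["time_s"],np.round(s["ee_pos"],1),np.round(s["ee_rot"],1),np.round(s["force"],1),s["gripper_width"])
print("to yellow",delta(593.5,24,75))
E
python3 look.py w1
```

```text
time_s: 1.87
ee_pos: [406.3, 276.7, 214.2]
ee_rot: [180.0, 0.0, 156.9]
force: [1.2, 0.2, -0.7]
gripper_width: 40.8
gripper_force: 0.0
time_s: 2.53
ee_pos: [567.1, 55.2, 175.4]
ee_rot: [180.0, 0.4, 156.6]
force: [-0.6, -0.2, 0.4]
gripper_width: 0.8
gripper_force: 0.0
yellow 0.96 [307. 224.  47.  45.] 1107 [595.7  26.3  26.5] z 54.78 [209. 170.  49.]
blue 0.82 [354.  98.  55.  53.] 2257 [497.  120.9  25.7] z 54.58 [100. 113. 176.]
red 0.58 [279. 144.  54.  55.] 2187 [512.1  38.   26.1] z 55.59 [217.  72.  54.]
green 0.66 [419. 154.  51.  52.] 1963 [571.4 160.3  26. ] z 55.17 [ 89. 170.  90.]
middle z 1005 45.18005103170253
2.7833 [562.3  61.  175.7] [180.   0. 157.] [-0.3  0.1  0.1] 0.26644090935223125
to yellow [-43.1 -21.9 100.7]
```

View pics/w1.png

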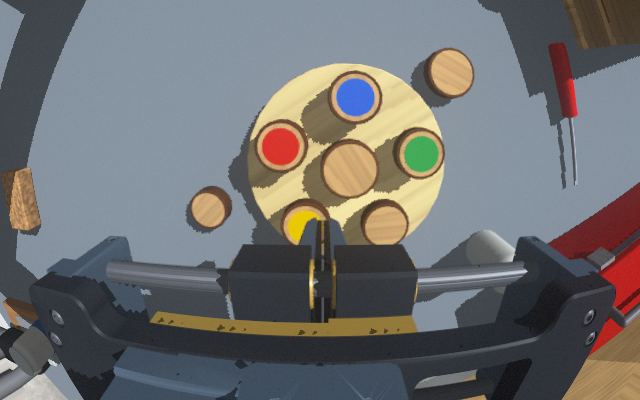

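The wrist view shows the petals where expected: yellow under the fingers (307,224), red (281,146), blue (354,97), green (421,153). It agrees with the fit to 2 mm, so I'll descend over yellow.

```bash
python3 -m pendant '{"translation":[[-22,-10,10],[-21.7,-10.5,20],[0,0,25],[0,0,25],[0,0,18],[0,0,10],[0,0,0],[0,0,0]],"roll":[0,0,0,0,0,0,0,0],"hand":[255,255,255,255,255,255,255,255]}' 10
python3 -c "
from h import *
print(delta(594.5,25,44))
for i in range(3):
  env.grab_frame('side'); s=env.state(); print(np.round(s['ee_pos'],2),np.round(s['force'],2))"
```

```text
time_s: 3.45
ee_pos: [595.0, 25.1, 67.9]
ee_rot: [180.0, 0.1, 157.0]
force: [0.0, 0.5, -0.6]
gripper_width: 0.8
gripper_force: 0.0
[ 0.5 -0.3 23.9]
[595.54  24.96  68.54] [ 0.21 -0.15  0.9 ]
[595.7   24.8   68.73] [-0.62 -0.63  0.53]
[595.64  24.65  68.68] [ 0.45  0.63 -0.21]
```

```bash
python3 -m pendant '{"translation":[[0,0,5],[0,0,5],[0,0,2],[0,0,2],[0,0,2],[0,0,2],[0,0,0],[0,0,0]],"roll":[0,0,0,0,0,0,0,0],"hand":[255,255,255,255,255,255,255,255]}' 10
python3 -c "
from h import *
for i in range(3):
  p=env.grab_frame('side'); s=env.state(); print(np.round(s['ee_pos'],2),np.round(s['force'],2))"
```

```text
time_s: 4.27
ee_pos: [594.1, 24.3, 48.7]
ee_rot: [-180.0, -0.0, 156.9]
force: [-2.1, 0.3, 1.9]
gripper_width: 0.7
gripper_force: 1.4
[594.13  24.26  48.74] [-2.38  0.64  2.12]
[594.11  24.25  48.7 ] [-1.66 -0.19  2.19]
[594.12  24.27  48.7 ] [-2.64  0.16  3.05]
```

```bash
python3 -m pendant '{"translation":[[0,0,1.5],[0,0,1.5],[0,0,1.5],[0,0,0.4],[0,0,0],[0,0,0],[0,0,0],[0,0,0]],"roll":[0,0,0,0,0,0,0,0],"hand":[255,255,255,255,255,255,255,255]}' 10
python3 -c "
from h import *
for i in range(2):
  p=env.grab_frame('side'); s=env.state(); print(np.round(s['ee_pos'],2),np.round(s['force'],2))"
python3 -m pendant '{"translation":[[0,0,-5],[0,0,-15],[0,0,-30],[22,10,-30],[22,10,-20],[40,0,0],[30,0,0],[0,0,0]],"roll":[0,0,0,0,0,0,0,0],"hand":[255,255,255,255,255,255,255,255]}' 10
python3 look.py w2
```

```text
time_s: 5.08
ee_pos: [594.6, 24.3, 43.8]
ee_rot: [180.0, 0.0, 156.9]
force: [-1.5, -1.1, 2.4]
gripper_width: 0.7
gripper_force: 1.2
[594.62  24.29  43.84] [-1.01 -0.31  2.96]
[594.62  24.26  43.84] [-1.84 -0.65  2.37]
time_s: 5.85
ee_pos: [492.4, 88.9, 144.3]
ee_rot: [-180.0, -0.2, 157.0]
force: [-0.1, -0.2, 0.3]
gripper_width: 0.4
gripper_force: 0.0
blue 0.82 [355. 190.  60.  57.] 2539 [496.6 120.5  26.2] z 54.57 [ 95. 106. 141.]
red 0.93 [278. 226.  56.  36.] 1345 [506.7  38.2  25.1] z 55.58 [209.  64.  49.]
green 0.65 [418. 243.  49.  51.] 1663 [571.  160.7  26.1] z 55.23 [ 68. 165.  85.]
middle z 7 45.141215523594155
6.1 [499.   87.1 144. ] [1.800e+02 1.000e-01 1.569e+02] [-0.  -0.4 -0.8] 0.6060399604830893
to yellow [-111.6  -21.    69.2]
```

```bash
python3 -m pendant '{"translation":[[-36,5,-9],[-36,5,-9],[-36,5,-9],[-36,5,-9],[0,0,0],[0,0,0],[0,0,0],[0,0,0]],"roll":[0,0,0,0,0,0,0,0],"hand":[255,255,255,255,255,255,255,255]}' 10
cat > flush.py <<'E'
from h import *
from scipy.stats import trim_mean
C={"middle":(561,89),"plain":(629,101),"yellow":(595,25),"blue":(496.5,120.5),"red":(511.5,37.5),"green":(571,160)}
R={k:[] for k in C}
for i in range(4):
    p=env.grab_frame("wrist"); q,ok=wpts(p)
    for k,c in C.items():
        m=ok&(np.hypot(q[...,0]-c[0],q[...,1]-c[1])<16)&(abs(q[...,2]-49)<11); w=q[m]
        if len(w)>50: R[k]+=[(trim_mean(w[:,2],.2),len(w),np.percentile(w[:,2],10),np.percentile(w[:,2],90))]
for k,v in R.items(): print(k,np.round(v[-1],2) if v else None,np.round([x[0] for x in v],2))
s=env.state(); print(s["time_s"],np.round(s["ee_pos"],2),np.round(s["force"],1))
cv2.imwrite("pics/last.png",p["frame"][:,:,::-1])
E
python3 flush.py
```

```text
time_s: 6.77
ee_pos: [636.7, 49.3, 179.0]
ee_rot: [-180.0, -0.1, 156.9]
force: [-0.3, -0.4, 0.1]
gripper_width: 0.4
gripper_force: 0.0
middle [ 45.19 835.    44.2   46.12] [45.17 45.22 45.18 45.19]
plain [ 45.27 774.    44.28  46.15] [45.16 45.17 45.21 45.27]
yellow [ 45.47 775.    44.63  46.33] [45.43 45.46 45.5  45.47]
blue [ 54.81 833.    53.81  55.82] [54.89 54.84 54.83 54.81]
red [ 55.87 836.    54.9   56.78] [55.78 55.85 55.88 55.87]
green [ 55.44 824.    54.46  56.37] [55.47 55.44 55.41 55.44]
6.9667 [636.96  49.6  180.03] [ 0.2 -0.1  0.5]
```

Yellow stands 0.25 mm above flush, which is good. Next is blue.

```bash
python3 -m pendant '{"translation":[[31,2,0],[31,2,10],[32,2,10],[32,2,20],[31,2,32],[0,0,25],[0,0,15],[0,0,0]],"roll":[0,0,0,0,0,0,0,0],"hand":[255,255,255,255,255,255,255,255]}' 10
python3 -c "
from h import *
for i in range(3):
  env.grab_frame('side'); s=env.state(); print(np.round(s['ee_pos'],2),np.round(s['force'],2),delta(496.5,120.5,43.6))"
```

```text
time_s: 7.63
ee_pos: [495.8, 119.1, 67.5]
ee_rot: [-179.8, -0.3, 157.0]
force: [0.2, -0.1, -0.1]
gripper_width: 0.3
gripper_force: 0.0
[497.6  119.22  69.2 ] [0.45 0.21 0.56] [ 1.4  0.8 25.6]
[499.04 119.32  70.38] [-0.05 -0.07  0.75] [ 2.8  0.1 26.8]
[499.88 119.35  71.04] [-0.04  0.15  0.72] [ 3.6 -0.3 27.4]
```

```bash
python3 -m pendant '{"translation":[[3,0,4],[0,0,4],[0,0,4],[0,0,2],[0,0,2],[0,0,2],[0,0,0],[0,0,0]],"roll":[0,0,0,0,0,0,0,0],"hand":[255,255,255,255,255,255,255,255]}' 10
python3 -c "
from h import *
for i in range(2):
  env.grab_frame('side'); s=env.state(); print(np.round(s['ee_pos'],2),np.round(s['force'],2),delta(496.5,120.5,43.6))"
```

```text
time_s: 8.45
ee_pos: [496.3, 120.3, 52.1]
ee_rot: [180.0, 0.0, 156.9]
force: [-0.5, -0.6, 1.8]
gripper_width: 0.5
gripper_force: 1.0
[496.32 120.29  52.14] [-1.2  0.1  1.1] [-0.1  0.3  8.5]
[496.3  120.25  52.1 ] [-0.63 -0.6   0.94] [-0.1  0.3  8.5]
```

```bash
python3 -m pendant '{"translation":[[0,0,1.5],[0,0,1.5],[0,0,1.5],[0,0,1.5],[0,0,1.5],[0,0,0.8],[0,0,0],[0,0,0]],"roll":[0,0,0,0,0,0,0,0],"hand":[255,255,255,255,255,255,255,255]}' 10
python3 -c "
from h import *
for i in range(2):
  p=env.grab_frame('side'); s=env.state(); print(np.round(s['ee_pos'],2),np.round(s['force'],2))"
```

```text
time_s: 9.22
ee_pos: [496.3, 120.3, 43.6]
ee_rot: [-180.0, 0.0, 156.9]
force: [-0.7, 0.0, 3.1]
gripper_width: 0.4
gripper_force: 1.4
[496.33 120.3   43.6 ] [-1.02 -2.63  3.64]
[496.3  120.29  43.6 ] [ 0.06 -0.88  3.71]
```

```bash
python3 -m pendant '{"translation":[[0,0,-5],[0,0,-15],[0,0,-38],[-31,-2,-26],[-31,-2,-26],[-31,-2,-26],[-31,-2,0],[-31,-2,0]],"roll":[0,0,0,0,0,0,0,0],"hand":[255,255,255,255,255,255,255,255]}' 10
python3 -m pendant '{"translation":[[0,0,0],[0,0,0],[0,0,0],[0,0,0],[0,0,0],[0,0,0],[0,0,0],[0,0,0]],"roll":[0,0,0,0,0,0,0,0],"hand":[255,255,255,255,255,255,255,255]}' 10 >/dev/null
python3 flush.py
```

```text
time_s: 9.98
ee_pos: [637.2, 49.9, 182.2]
ee_rot: [179.8, 0.2, 156.9]
force: [-0.7, 0.2, -0.6]
gripper_width: 0.8
gripper_force: 0.0
middle [ 45.22 833.    44.25  46.19] [45.2  45.19 45.23 45.22]
plain [ 45.22 764.    44.27  46.11] [45.23 45.21 45.17 45.22]
yellow [ 45.44 772.    44.59  46.33] [45.48 45.47 45.44 45.44]
blue [ 45.33 782.    44.28  46.23] [45.33 45.29 45.3  45.33]
red [ 55.88 835.    54.9   56.87] [55.88 55.85 55.88 55.88]
green [ 55.42 820.    54.46  56.45] [55.49 55.46 55.39 55.42]
10.85 [634.88  50.43 179.74] [ 0.8 -0.8  0. ]
```

```bash
python3 -m pendant '{"translation":[[27,-15,5],[27,-15,10],[27,-15,20],[27.4,-15.3,25],[0,0,30],[0,0,20],[0,0,0],[0,0,0]],"roll":[0,0,0,0,0,0,0,0],"hand":[255,255,255,255,255,255,255,255]}' 10
python3 -c "
from h import *
for i in range(4):
  env.grab_frame('side'); s=env.state(); print(np.round(s['ee_pos'],2),np.round(s['force'],2),delta(511.5,37.5,43.6))"
```

```text
time_s: 11.52
ee_pos: [511.4, 37.4, 69.5]
ee_rot: [-180.0, -0.1, 156.9]
force: [0.2, 0.2, -0.1]
gripper_width: 0.3
gripper_force: 0.0
[512.59  37.43  70.46] [ 0.16 -0.02  0.58] [ 1.1 -0.4 26.9]
[513.13  37.46  71.  ] [-0.1  -0.06  0.7 ] [ 1.6 -0.6 27.4]
[513.26  37.48  71.16] [ 0.14 -0.16 -0.27] [ 1.7 -0.7 27.6]
[513.1   37.46  71.15] [0.27 1.27 0.72] [ 1.6 -0.6 27.5]
```

```bash
python3 -m pendant '{"translation":[[1,0,4],[0,0,4],[0,0,4],[0,0,3],[0,0,2],[0,0,2],[0,0,0],[0,0,0]],"roll":[0,0,0,0,0,0,0,0],"hand":[255,255,255,255,255,255,255,255]}' 10
python3 -c "
from h import *
for i in range(2):
  env.grab_frame('side'); s=env.state(); print(np.round(s['ee_pos'],2),np.round(s['force'],2),delta(511.5,37.5,43.6))"
```

```text
time_s: 12.38
ee_pos: [510.5, 37.8, 50.7]
ee_rot: [-180.0, -0.0, 156.9]
force: [-1.2, -0.1, 2.9]
gripper_width: 0.7
gripper_force: 1.1
[510.49  37.79  50.66] [-0.51  0.08  2.28] [-1.   0.1  7.1]
[510.48  37.8   50.66] [-1.72 -0.25  1.58] [-1.1  0.1  7.1]
```

```bash
python3 -m pendant '{"translation":[[0,0,1.5],[0,0,1.5],[0,0,1.5],[0,0,1.5],[0,0,1.1],[0,0,0],[0,0,0],[0,0,0]],"roll":[0,0,0,0,0,0,0,0],"hand":[255,255,255,255,255,255,255,255]}' 10
python3 -m pendant '{"translation":[[0,0,-5],[0,0,-15],[0,0,-38],[-27,15,-26],[-27,15,-26],[-27,15,-26],[-27,15,0],[0,0,0]],"roll":[0,0,0,0,0,0,0,0],"hand":[255,255,255,255,255,255,255,255]}' 10
python3 -m pendant '{"translation":[[0,0,0],[0,0,0],[0,0,0],[0,0,0],[0,0,0],[0,0,0],[0,0,0],[0,0,0]],"roll":[0,0,0,0,0,0,0,0],"hand":[255,255,255,255,255,255,255,255]}' 10 >/dev/null
python3 flush.py
```

```text
time_s: 13.15
ee_pos: [510.5, 37.8, 43.4]
ee_rot: [-180.0, -0.0, 156.9]
force: [-1.1, 0.0, 1.4]
gripper_width: 0.4
gripper_force: 1.3
time_s: 13.82
ee_pos: [640.1, 51.1, 181.3]
ee_rot: [179.7, 0.5, 156.9]
force: [0.3, -0.0, -0.2]
gripper_width: 0.3
gripper_force: 0.0
middle [ 45.17 834.    44.14  46.11] [45.2  45.21 45.19 45.17]
plain [ 45.19 757.    44.28  46.12] [45.15 45.23 45.23 45.19]
yellow [ 45.49 764.    44.61  46.4 ] [45.46 45.53 45.49 45.49]
blue [ 45.31 784.    44.29  46.3 ] [45.35 45.35 45.31 45.31]
red [ 45.11 791.    44.16  46.06] [45.13 45.13 45.09 45.11]
green [ 55.43 817.    54.53  56.36] [55.43 55.4  55.45 55.43]
14.6833 [633.51  50.62 179.59] [ 0.4 -0.5  0.1]
```

View pics/last.png

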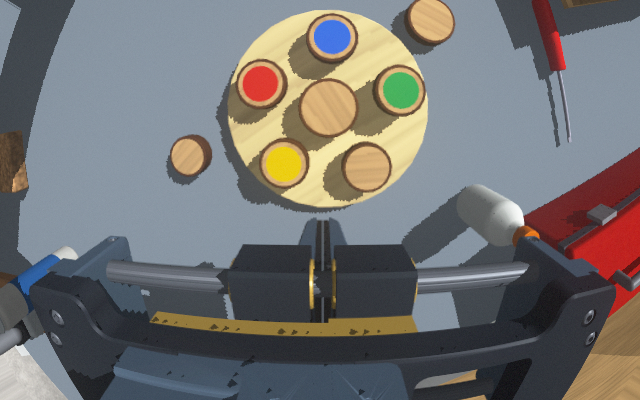

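The picture shows yellow (284,163), blue (332,38) and red (261,84) level with the middle to within 0.3 mm. Green (401,90) is unchanged at +10 mm, and the loose things are undisturbed. The arm is clear, so I'm handing in.

```bash
python3 -c "
from workcell import env
print(env.job_done())"
```

```text
the job is handed in; nothing more can be done
None
```

I pressed the yellow, blue and red petals down in that order, each to within about 0.3 mm of flush with the middle slice; green is still standing, the loose things look undisturbed, and the job was handed in at about 15 s.

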